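Fit the filter capsule to the bench air outlet

ROBOT

A 6-joint arm with a two-finger parallel gripper is mounted at the origin on the work surface. World frame = base frame: x ahead of the robot, y to its left, z up, the work surface at z = 0. Lengths are in m, angles in degrees, forces in N, time in s.
With the tool pointing down it reaches from about 0.35 to 0.85 m from the base axis. Payload 8.1 kg.
Tool frame: the origin (TCP) lies between the finger pads; the fingertips stand manip.nose_length ahead of it and the grasp point (between the pads) lies 2 mm behind it (manip.nose_length is the distance from the TCP to the fingertips, in m); z points along the fingers, x is the direction in which the jaws open and shut, and the axes are right-handed (so a half turn about z gives the same grasp; the last joint's range is limited). The gripper opens to 85 mm and grips with 20 to 120 N. Pads are 22 mm wide; open, the fingers measure 114 mm over their backs; the gripper's body (76 mm by 85 mm) begins 54 mm behind the grasp point. The pads swing forward as they close: fully open they stand 13 mm farther back than shut.
Start: joints at [-72.674, 7.471, 85.268, -0, 87.261, -4.893], TCP at [0.227, -0.555, 0.248] pointing down, gripper open.
Joint ranges: [-169.43, 169.43], [-51.17, 129.36], [1.28, 143.12], [-76.62, 256.62], [0, 156.53], [-152.29, 152.29]. Speed limits (degrees/s): [136.94, 136.94, 159.86, 180, 180, 180].

INTERFACE

Orientations are given as a 3x3 rotation matrix whose columns are the frame's x, y, z axes.
In Python, from cell import manip gives the robot as it stands.
- The arm moves only by the tool jog_arm, never from a script. Its argument "moves" is a list of rows, each an object with "delta_pos": the shift along the tool's x, y, z in m, a list of three; "twist": the turn, a rotation vector about the tool's x, y, z in degrees, a list of three. In form: [{"delta_pos": [tx, ty, tz], "twist": [wx, wy, wz]}, ...]. A call has exactly 8 rows; each row shifts and turns the commanded pose from where the row before left it, along the tool's axes as they then stand; what a row does not reach is not made up. A row lasts 1/10 s, in which the tool goes at most 50 mm and 8.59 degrees, less where a joint would pass 70% of its speed; a pose out of reach is approached as far as the arm can. A call is refused whole if a number of a shift passes 0.05 or a number of a turn 8.59, either way. A call with a gripper value outside its range is refused whole. "fingers" is the closure, from 0 (fully open) to 1 (shut), set as the call begins (left out, the last holds). The fingers move at their own pace and stop on an object; "grip_force" is the grip in N (left out, the last holds). Time passes only in rows, so rows that do not move let the fingers close, or fill a call up. It gives the time, the measured TCP pose, the force and the opening at its end, in the units of the state.
- manip.get_state(): the state, without advancing time (a new reading comes with each control period).
- manip.read_camera(name): name is "scene" or "top" or "wrist"; returns a dict with "image" (400x640x3 uint8, red, green, blue), "z_map" (400x640 float32, m along the optical axis (not along the pixel's ray), 0 where there is no reading), "fx", "fy", "cx", "cy" (pixels), "eye" and "attitude" of the camera in the world; the wrist camera has in their place "tool_from_camera" (4x4, takes a point from camera to tool coordinates, whose origin is the TCP and whose axes are the tool frame's). Camera axes: x right, y up, looking along -z (the intrinsics and any distortion apply to the point x, -y, -z); pixel columns grow to the right and rows downward; lengths in m; the calibration is good to about 2 mm. A picture is of the moment at which its call begins: read the wrist's pose just before it.
- manip.close_job(): hands the job in, once; it reports no verdict.
The state is a dict: "time_s": time; "joints": joint angles; "dq": joint speeds; "joint_efforts": joint torques, N m; "position": TCP position; "tool_rot": TCP orientation; "contact_force": force on the tool from outside, world axes, zero at the start; "moment": the same for the moment, N m; "grip_width": finger opening in m.
Only numpy, scipy, OpenCV 4.12 (cv2) and the standard library are available. Lean on these libraries where they do the work, as an engineer would, in place of code of your own. Each camera call takes 0.05 s, during which the arm holds its last target.

TASK

Fit the filter capsule from the rack to the bench air outlet: pull the coupler's sleeve back (down) until it catches and stays back, then seat the capsule's plug in the mouth, pressing gently, until it is fully home and the sleeve springs forward again and locks it. Leave the capsule standing upright in the outlet and leave everything else where it is.

Things in the scene. Friction and masses are not known exactly. Their poses are not given: they have to be found in the camera images.
- outlet: fixed bench air outlet: grey box 140 (its x) x 120 (its y) x 40 mm high, with a steel quick coupler upright at the centre of its top, mouth up. Origin: centre of the underside. A knob and a small tap stand on the box 52 mm along its +x and 36 mm to either side, up to 72 mm above the work surface; the rest of the space around the coupler is free
- mouth (a point): nominal centre of the coupler's mouth, 110 mm above the work surface, at the top of its fixed tube (28 mm outside, bore 21.4 mm, open upward, vertical). The coupler was set in by hand: all of it really stands up to 6 mm higher or lower than this point says. Four dogs block the bore 12 to 16 mm below the mouth while the sleeve is forward; when it has caught they are clear
- sleeve (a joint): how far the knurled steel sleeve on the coupler is pulled back (down), m: 0 = forward (at the start), 0.013 = hard stop. Barrel 34 mm in diameter, from 2 to 30 mm below the mouth when forward; flange below it 46 mm wide, 6 mm thick. A spring pushes it forward, 4 N at 0, 8 N at the stop. Pulled past 0.011 it catches: let go, it stays at about 0.0075, and springs to 0 when the plug comes home
- rack: heavy white rack block 80 (x) x 216 (y) x 45 mm high with a row of three holes of 25 mm along its y, 72 mm apart. Origin: centre of the underside. It holds the filter, the gauge and the blanking plug, in any order, each resting by its shoulder on the rack's top
- filter: filter capsule, about 110 g: white cylinder 32 mm in diameter with two grey bands, cone and thin spout on top, brass shoulder disc (34 mm) beneath, then the brass plug: 20 mm diameter, 29.5 mm long, 2.5 mm tip chamfer, groove 12 to 18 mm above the tip. Origin: centre of the plug's tip, z up along the axis. Above it: shoulder 29.5 to 33.5 mm, white cylinder to 83.5, spout's end 103.5
- shoulder (a point): centre of the underside of the filter's shoulder. Fully home, it lies on the mouth. The plug meets a sprung collar with the shoulder some 18 mm above the mouth; pressing on takes up to about 10 N. The sleeve springs forward when the shoulder is within about 1.5 mm of the true mouth; let go, the plug comes back up 1 to 2 mm and is held by the dogs
- gauge: bystander in the rack: pressure gauge, a steel disc 52 mm in diameter and 22 mm thick standing upright on a brass stem, top about 116 mm above the work surface. Origin: foot of its stem
- blank: bystander in the rack: low steel blanking plug, knurled disc 36 mm in diameter, top about 67 mm above the work surface. Origin: foot of its stem
- sanitiser: bystander: blue pump bottle 72 mm in diameter, 205 mm high. Origin: centre of the underside
- carton: bystander: open cardboard carton 90 x 120 x 80 mm. Origin: centre of the underside
- dropper: bystander: small amber bottle 28 mm in diameter, 60 mm high. Origin: centre of the underside
- slidebox: bystander: grey slide box 80 x 32 x 30 mm. Origin: centre of the underside
- jar: bystander: glass staining jar 60 mm in diameter, 70 mm high. Origin: centre of the underside
Not all that is in view belongs to the job. Leave any pink or purple look-alike of the filter alone.

How it is judged:
By the outcome, as a careful person would: the job done as asked, in the order asked, and still so for the second after the job is handed in, with the robot touching nothing.
It also fails if it takes over 72 s, if anything falls off the work surface, if the arm or the gripper's body presses on something with over 40 N, if the wrist force passes 120 N, or if a joint passes its speed limit or range.

## Working session

There is one attempt and no reset: what is moved stays moved. The work goes in short steps, Python scripts to look and compute and a tool call to move; the robot and the scene stay as the last step left them, time stands still between calls to the robot, and variables do not carry over. Pictures are saved under pics/ and viewed, and the job is handed in when it is done.

Besides the shell and the picture viewer there is one more tool, called after "Request:" as name(argument=value, ...), one argument or row to a line, values as JSON. jog_arm: Moves the arm, as the interface text tells. Its arguments: {"type":"object","properties":{"moves":{"type":"array"},"fingers":{"type":"number"},"grip_force":{"type":"number"}},"required":["moves"]}

```bash
ls; mkdir -p pics; cat > h.py <<'E'
import numpy as np, cv2
from cell import manip
def save(n,im): cv2.imwrite(f'pics/{n}.png',cv2.cvtColor(im,cv2.COLOR_RGB2BGR))
def campose(c,st=None):
    if 'eye' in c: return np.array(c['attitude']),np.array(c['eye'])
    T=np.array(c['tool_from_camera']);R=np.array(st['tool_rot']);p=np.array(st['position'])
    return R@T[:3,:3],R@T[:3,3]+p
def ray(c,u,v,st=None):
    R,e=campose(c,st); d=np.array([(u-c['cx'])/c['fx'],-(v-c['cy'])/c['fy'],-1.0]); return e,R@d
def onplane(c,u,v,z,st=None):
    e,d=ray(c,u,v,st); return e+d*(z-e[2])/d[2]
def cloud(c,st=None):
    R,e=campose(c,st);Z=c['z_map'];v,u=np.mgrid[:Z.shape[0],:Z.shape[1]]
    P=np.stack([(u-c['cx'])/c['fx']*Z,-(v-c['cy'])/c['fy']*Z,-Z],-1)
    return P@R.T+e
E
python3 - <<'E'
from h import *
s=manip.get_state();print(s, manip.nose_length)
for n in ['scene','top','wrist']:
    c=manip.read_camera(n);save(n+'0',c['image']);np.save(n+'0.npy',c,allow_pickle=True)
    print({k:v for k,v in c.items() if k not in('image','z_map')})
E
```

```text
pics
{'time_s': 0.0, 'joints': array([-7.26745037e+01,  7.51488829e+00,  8.53306251e+01, -1.49528484e-03,
        8.72619636e+01, -4.89252796e+00]), 'dq': array([-0.02079214, -0.02372163, -0.01588874, -0.11791301,  0.03134747,
       -0.00077647]), 'joint_efforts': array([-2.80376953e-04, -5.69406366e+01, -5.00549912e+01, -3.59884216e-04,
        1.48001901e-02, -3.01857074e-05]), 'position': array([ 0.22673799, -0.55493535,  0.2472338 ]), 'tool_rot': array([[ 3.78132661e-01, -9.25751236e-01, -5.83505460e-04],
       [-9.25749528e-01, -3.78133087e-01,  1.78295346e-03],
       [-1.87121409e-03, -1.34013033e-04, -9.99998240e-01]]), 'contact_force': array([-0.19258609,  0.35215643,  0.0060611 ]), 'moment': array([ 0.02293977,  0.04162845, -0.01155374]), 'grip_width': 0.0856109809861124} 0.017
{'fx': 471.5146409912366, 'fy': 471.5146409912366, 'cx': 321.5159442492447, 'cy': 199.9365751568536, 'eye': array([ 1.39717552, -0.10634396,  0.89117061]), 'attitude': array([[ 0.12579678, -0.69716279,  0.70578978],
       [ 0.99205537,  0.08757917, -0.09031079],
       [ 0.00114883,  0.71154334,  0.70264127]])}
{'fx': 383.94591502207294, 'fy': 383.94591502207294, 'cx': 317.5264956983815, 'cy': 202.6006836926462, 'eye': array([ 0.46894937, -0.00896635,  0.94776762]), 'attitude': array([[ 0.02903156,  0.98906625, -0.14458602],
       [-0.99930215,  0.02531725, -0.02746365],
       [-0.02350285,  0.14528243,  0.98911103]])}
{'fx': 275.9556534899135, 'fy': 275.9556534899135, 'cx': 320.9386928155741, 'cy': 196.09108216287788, 'tool_from_camera': array([[ 9.99999620e-01,  8.53367163e-04,  1.75992211e-04,
        -3.44359105e-07],
       [ 8.66062945e-04, -9.51306845e-01, -3.08244282e-01,
        -7.94396502e-02],
       [-9.56229537e-05,  3.08244317e-01, -9.51307223e-01,
        -1.24975186e-01],
       [ 0.00000000e+00,  0.00000000e+00,  0.00000000e+00,
         1.00000000e+00]])}
```

View pics/scene0.png

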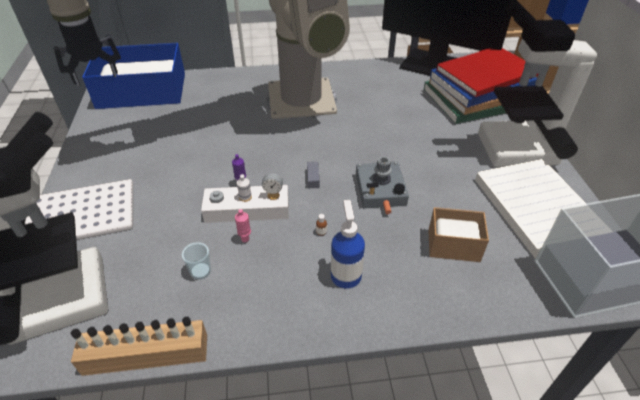

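View pics/top0.png

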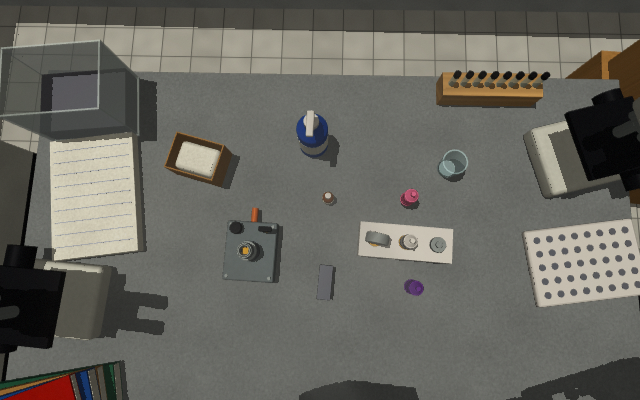

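View pics/wrist0.png

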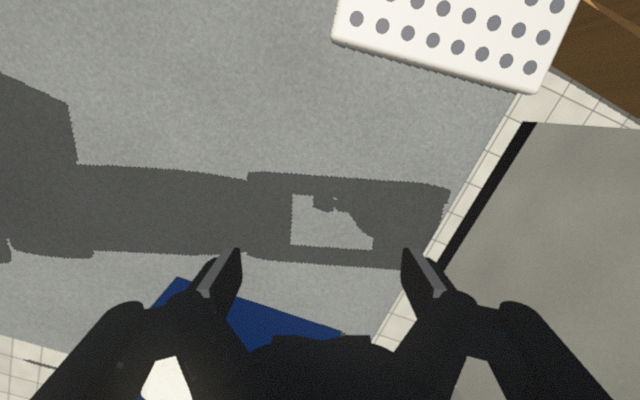

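Scene image: the white filter stands at (243,187), between the gauge at (273,184) and the blank at (217,196). In the top image it is at (410,242). Candidates for the filter:
- white capsule in the rack's middle hole, top (410,242)
- pink look-alike, top (410,198)
- purple look-alike, top (414,287)

By the description it is the white one in the rack. I'll check that in a close crop and measure.

```bash
python3 - <<'E'
from h import *
t=np.load('top0.npy',allow_pickle=True).item();s=np.load('scene0.npy',allow_pickle=True).item()
def crop(c,u0,v0,u1,v1,k): return cv2.resize(c['image'][v0:v1,u0:u1],None,fx=k,fy=k,interpolation=cv2.INTER_CUBIC)
a=crop(s,190,145,300,240,7);save('crop_s_rack',a)
a=crop(s,340,140,430,220,8);save('crop_s_out',a)
a=np.vstack([crop(t,350,180,460,250+50,4)[:440],]);b=crop(t,215,200,290,290,4);
save('crop_t_rack',a);save('crop_t_out',b)
for nm,c in(('top',t),('scene',s)):
    P=cloud(c);print(nm,(c['z_map']>0).mean())
    ok=c['z_map']>0
    for lab,(z0,z1),box in [('racktop',(.038,.052),(.2,.75,-.45,0)),('boxtop',(.033,.047),(.2,.75,.05,.3)),('coupler',(.095,.13),(.2,.75,.05,.3)),('rack>',(.08,.14),(.2,.75,-.45,-.05))]:
        m=ok&(P[...,2]>z0)&(P[...,2]<z1)&(P[...,0]>box[0])&(P[...,0]<box[1])&(P[...,1]>box[2])&(P[...,1]<box[3])
        n,L,S,C=cv2.connectedComponentsWithStats(m.astype(np.uint8))
        for i in range(1,n):
            if S[i,4]>25:
                q=P[L==i];r=cv2.minAreaRect((q[:,:2]*1000).astype(np.float32));print(lab,S[i],C[i].round(1),q.mean(0).round(4),np.round(r[0],1),np.round(r[1],1),round(r[2],1),'z',q[:,2].min().round(4),q[:,2].max().round(4))
E
```

```text
top 0.99588671875
racktop [445 153  18  19  71] [457.4 159.7] [ 0.7131 -0.3157  0.0453] [ 710.8 -310.5] [48.2 25.5] 42.2 z 0.038 0.0519
racktop [440 161  15  15  31] [444.3 170.2] [ 0.687  -0.2843  0.0449] [ 688.2 -286.9] [47.  14.9] 44.8 z 0.0386 0.0511
racktop [325 193   8   9  27] [328.9 198.1] [ 0.6131 -0.0107  0.0404] [613.8 -10.7] [11.6 23.8] 42.6 z 0.0381 0.0458
racktop [ 358  221   95   43 2525] [405.8 242.3] [ 0.513  -0.1919  0.0454] [ 514.1 -191.2] [216.8  80.2] 86.7 z 0.038 0.052
boxtop [214 149  15  36  68] [222.  166.9] [0.6835 0.2515 0.0404] [684.2 251.4] [ 6.6 88.5] 71.4 z 0.0331 0.0466
boxtop [ 222  220   56   63 2468] [250.5 253. ] [0.4781 0.1704 0.0403] [483.4 173.3] [120.5 140.1] 88.0 z 0.033 0.047
coupler [297 131   7  13  54] [300.1 136.8] [0.7378 0.0573 0.1197] [739.3  57.5] [24.9  8.3] 37.5 z 0.0951 0.1298
coupler [236 242  17  17 145] [244.1 250.1] [0.4829 0.1722 0.1042] [483.4 173.2] [33.7 33. ] 63.7 z 0.0953 0.1104
rack> [404 189  15  14 150] [411.1 195.2] [ 0.6169 -0.1957  0.0885] [ 617.5 -196.9] [30.4 30.1] 49.0 z 0.0801 0.1055
rack> [365 231  25  15 270] 
[... 1168 characters left out ...]
.047
boxtop [430 220  30  31 136] [442.7 244.1] [0.7237 0.2665 0.0401] [700.2 257.4] [110.   50.4] 20.2 z 0.0331 0.0469
coupler [377 156  14  12 123] [383.4 161.4] [0.4841 0.1722 0.1027] [482.3 174. ] [33.2 35.8] 28.5 z 0.0951 0.1108
rack> [232 154  12  13  99] [237.4 160.3] [ 0.4154 -0.2054  0.0888] [ 414.3 -204.7] [27.9 32.8] 21.2 z 0.0801 0.1055
rack> [262 173  21  18 300] [272.  181.3] [ 0.5234 -0.1185  0.1017] [ 518.9 -119.1] [50.  26.8] 79.1 z 0.0801 0.1182
rack> [237 174  13  19 171] [242.9 183.4] [ 0.5195 -0.1905  0.099 ] [ 517.7 -191.6] [31.5 27.4] 77.9 z 0.0806 0.1235
rack> [235 209  14  14 127] [241.1 216.1] [ 0.6211 -0.1967  0.0888] [ 619.5 -196.6] [27.1 30.6] 2.3 z 0.0802 0.1081
```

View pics/crop_s_rack.png

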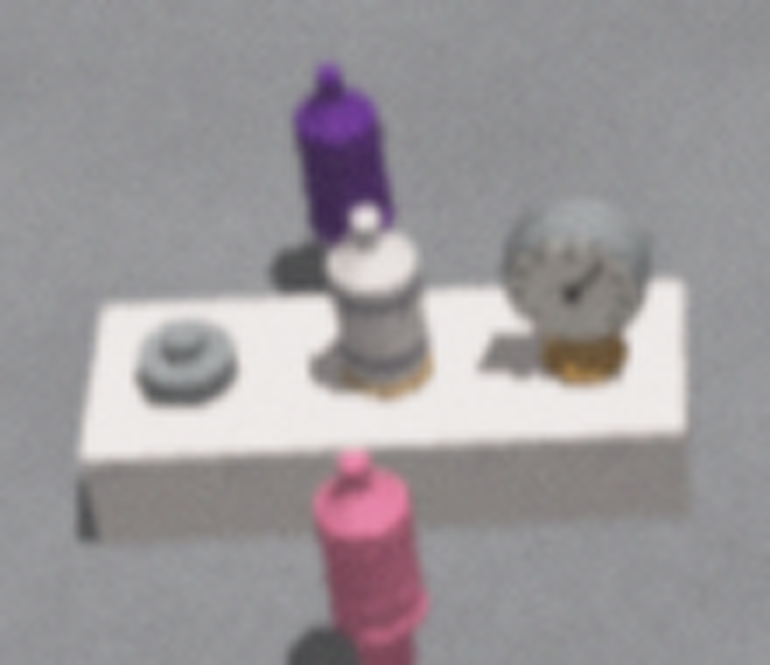

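View pics/crop_s_out.png

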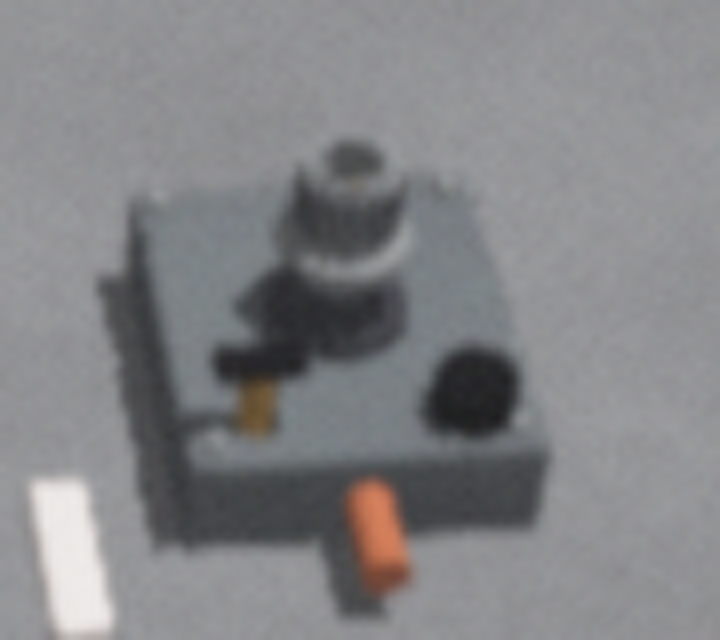

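View pics/crop_t_rack.png

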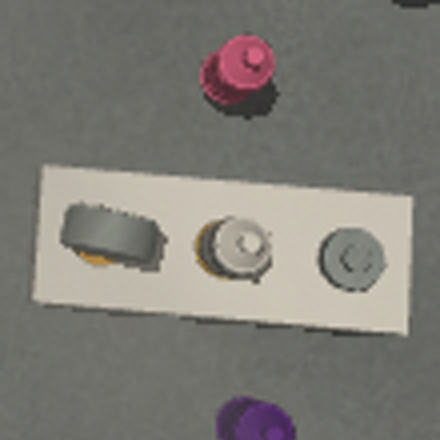

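View pics/crop_t_out.png

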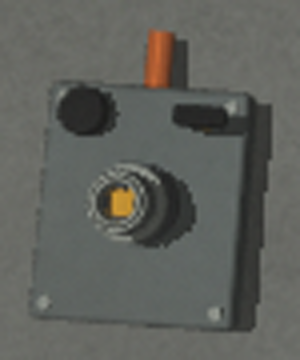

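The crop confirms the white capsule with grey bands and a brass shoulder, in the middle hole at scene (243,187). Filter is at about (0.5135,-0.190), coupler at about (0.483,0.173). I'll turn the tool so its x is along -y, then travel to above the coupler.

Request:
jog_arm(
  moves=[
    {"delta_pos": [0,0,0],"twist": [0,0,7.4]},
    {"delta_pos": [0,0,0],"twist": [0,0,7.4]},
    {"delta_pos": [0,0,0],"twist": [0,0,7.4]},
    {"delta_pos": [-0.03,-0.03,0],"twist": [0,0,0]},
    {"delta_pos": [-0.03,-0.03,0],"twist": [0,0,0]},
    {"delta_pos": [-0.03,-0.03,0],"twist": [0,0,0]},
    {"delta_pos": [-0.03,-0.03,0],"twist": [0,0,0]},
    {"delta_pos": [-0.03,-0.03,0],"twist": [0,0,0]},
  ],
  fingers=0,
  grip_force=40,
)

```text
time_s: 0.95
position: [0.3777, -0.404, 0.248]
tool_rot: [[-0.0, -1.0, -0.0], [-1.0, 0.0, 0.0], [-0.0, 0.0, -1.0]]
contact_force: [0.3, -0.9, 0.9]
grip_width: 0.0851
```

Request:
jog_arm(
  moves=[
    {"delta_pos": [-0.036,-0.013,0],"twist": [0,0,0]},
    {"delta_pos": [-0.036,-0.013,0],"twist": [0,0,0]},
    {"delta_pos": [-0.036,-0.013,0],"twist": [0,0,0]},
    {"delta_pos": [-0.036,-0.013,0],"twist": [0,0,0]},
    {"delta_pos": [-0.036,-0.013,0],"twist": [0,0,0]},
    {"delta_pos": [-0.036,-0.013,0],"twist": [0,0,0]},
    {"delta_pos": [-0.036,-0.013,0],"twist": [0,0,0]},
    {"delta_pos": [-0.036,-0.014,0],"twist": [0,0,0]},
  ],
)

```text
time_s: 1.75
position: [0.4819, -0.1158, 0.2481]
tool_rot: [[0.0, -1.0, -0.0], [-1.0, -0.0, 0.0], [-0.0, 0.0, -1.0]]
contact_force: [1.1, -0.2, -0.1]
grip_width: 0.0851
```

Request:
jog_arm(
  moves=[
    {"delta_pos": [-0.036,0,0],"twist": [0,0,0]},
    {"delta_pos": [-0.036,0,0],"twist": [0,0,0]},
    {"delta_pos": [-0.036,0,0],"twist": [0,0,0]},
    {"delta_pos": [-0.036,0,0],"twist": [0,0,0]},
    {"delta_pos": [-0.036,0,0],"twist": [0,0,0]},
    {"delta_pos": [-0.036,0,0],"twist": [0,0,0]},
    {"delta_pos": [-0.036,0,0],"twist": [0,0,0]},
    {"delta_pos": [-0.036,0,0],"twist": [0,0,0]},
  ],
)

```text
time_s: 2.55
position: [0.4813, 0.1721, 0.2481]
tool_rot: [[0.0, -1.0, -0.0], [-1.0, -0.0, -0.0], [0.0, 0.0, -1.0]]
contact_force: [-0.1, -0.3, 0.2]
grip_width: 0.0853
```

```bash
python3 - <<'E'
from h import *
s=manip.get_state();c=manip.read_camera('wrist');save('w1',c['image']);np.save('w1.npy',[c,s],allow_pickle=True)
print(s['position'],np.abs(s['dq']).max())
P=cloud(c,s);ok=c['z_map']>0
near=ok&(np.hypot(P[...,0]-.483,P[...,1]-.173)<.03)
z=P[near][:,2];h=np.histogram(z,bins=np.arange(.03,.125,.003));print(list(zip(h[1].round(3),h[0])))
E
```

```text
[0.48127568 0.172111   0.24808333] 39.86261010495092
[(np.float64(0.03), np.int64(0)), (np.float64(0.033), np.int64(0)), (np.float64(0.036), np.int64(95)), (np.float64(0.039), np.int64(319)), (np.float64(0.042), np.int64(62)), (np.float64(0.045), np.int64(142)), (np.float64(0.048), np.int64(0)), (np.float64(0.051), np.int64(0)), (np.float64(0.054), np.int64(0)), (np.float64(0.057), np.int64(0)), (np.float64(0.06), np.int64(0)), (np.float64(0.063), np.int64(0)), (np.float64(0.066), np.int64(0)), (np.float64(0.069), np.int64(2)), (np.float64(0.072), np.int64(47)), (np.float64(0.075), np.int64(324)), (np.float64(0.078), np.int64(12)), (np.float64(0.081), np.int64(10)), (np.float64(0.084), np.int64(14)), (np.float64(0.087), np.int64(93)), (np.float64(0.09), np.int64(146)), (np.float64(0.093), np.int64(94)), (np.float64(0.096), np.int64(35)), (np.float64(0.099), np.int64(79)), (np.float64(0.102), np.int64(261)), (np.float64(0.105), np.int64(242)), (np.float64(0.108), np.int64(0)), (np.float64(0.111), np.int64(0)), (np.float64(0.114), np.int64(0)), (np.float64(0.117), np.int64(0)), (np.float64(0.12), np.int64(0))]
```

View pics/w1.png

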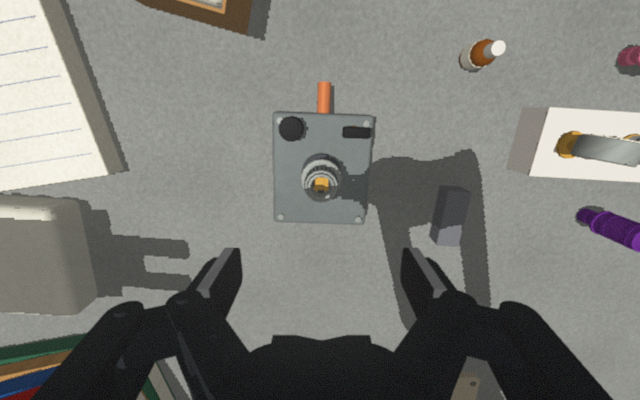

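The coupler is seen at (321,182) with the amber bore inside. The arm was still settling, so I'll take another picture at rest and measure the rim.

```bash
python3 - <<'E'
from h import *
s=manip.get_state();c=manip.read_camera('wrist');np.save('w2.npy',[c,s],allow_pickle=True)
print(s['position'],np.abs(s['dq']).max())
save('w2c',cv2.resize(c['image'][140:230,265:385],None,fx=6,fy=6,interpolation=cv2.INTER_CUBIC))
P=cloud(c,s);ok=c['z_map']>0
r=np.hypot(P[...,0]-.483,P[...,1]-.173)
for z0,z1 in((.1,.103),(.103,.112),(.07,.08),(.037,.043)):
    m=ok&(r<(.03 if z1>.05 else .12))&(P[...,2]>z0)&(P[...,2]<z1)
    q=P[m];cc=cv2.minEnclosingCircle((q[:,:2]*1000).astype(np.float32));rr=cv2.minAreaRect((q[:,:2]*1000).astype(np.float32))
    print(z0,len(q),np.median(q[:,2]),q[:,2].max(),q.mean(0),cc,rr)
vals=P[ok&(r<.0145)&(r>.0105)][:,2];print(np.percentile(vals,[5,25,50,75,90,95]))
E
```

```text
[0.48078868 0.17669455 0.24806455] 6.977097229342894
0.1 86 0.1017026569476103 0.10296629833498383 [0.48797701 0.17428715 0.10173845] ((483.5395202636719, 172.9873504638672), 17.516870498657227) ((486.14398193359375, 174.5282745361328), (28.164520263671875, 34.18162536621094), 36.83390426635742)
0.103 474 0.10504931634290124 0.1077742558338658 [0.48410286 0.17289124 0.10510595] ((483.5416564941406, 172.81394958496094), 16.81093978881836) ((483.77618408203125, 173.24249267578125), (32.925537109375, 32.47576904296875), 1.4037446975708008)
0.07 385 0.07602039857495813 0.07992269000888319 [0.49441407 0.17364502 0.07600351] ((483.93048095703125, 173.1527862548828), 22.85542106628418) ((488.43548583984375, 173.4578094482422), (35.045387268066406, 45.172203063964844), 4.318060398101807)
0.037 8027 0.03946792987804948 0.0429999105709557 [0.48577351 0.17255047 0.03946739] ((483.3944091796875, 173.03297424316406), 89.22576904296875) ((483.68853759765625, 173.01507568359375), (119.04837799072266, 138.84115600585938), 87.80778503417969)
[0.1056342  0.30841728 0.31397117 0.31858708 0.32186168 0.32301074]
```

View pics/w2c.png

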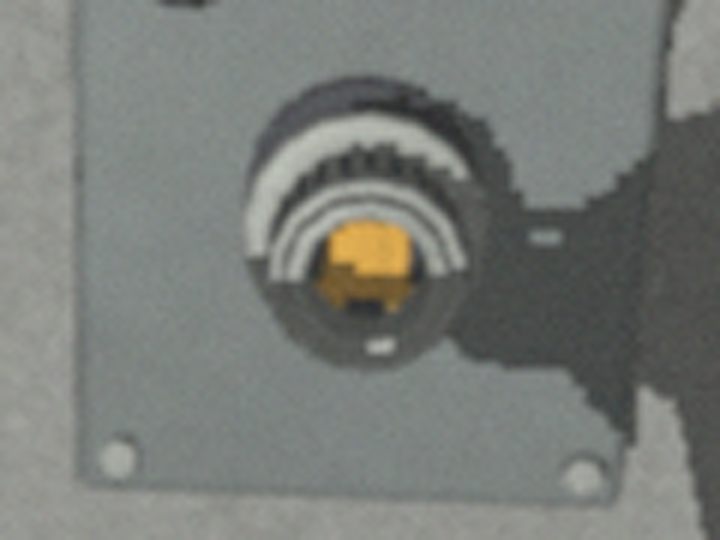

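Coupler axis is at (0.4835, 0.173), with the flange top at 0.076 and the mouth at about 0.106, so it stands about 4 mm low. Descending around the sleeve.

Request:
jog_arm(
  moves=[
    {"delta_pos": [0.0037,-0.0027,0.03],"twist": [0,0,0]},
    {"delta_pos": [0,0,0.03],"twist": [0,0,0]},
    {"delta_pos": [0,0,0.03],"twist": [0,0,0]},
    {"delta_pos": [0,0,0.03],"twist": [0,0,0]},
    {"delta_pos": [0,0,0.02],"twist": [0,0,0]},
    {"delta_pos": [0,0,0.013],"twist": [0,0,0]},
    {"delta_pos": [0,0,0],"twist": [0,0,0]},
    {"delta_pos": [0,0,0],"twist": [0,0,0]},
  ],
)

```text
time_s: 3.45
position: [0.4848, 0.1668, 0.096]
tool_rot: [[0.0, -1.0, 0.001], [-1.0, -0.0, 0.0], [-0.0, -0.001, -1.0]]
contact_force: [1.0, 0.8, 0.4]
grip_width: 0.0855
```

```bash
python3 - <<'E'
from h import *
s=manip.get_state();c=manip.read_camera('wrist');save('w3',c['image'])
print(s['position'],s['contact_force'])
E
```

```text
[0.48479424 0.16677059 0.0959822 ] [0.95944997 0.75445159 0.41846143]
```

View pics/w3.png

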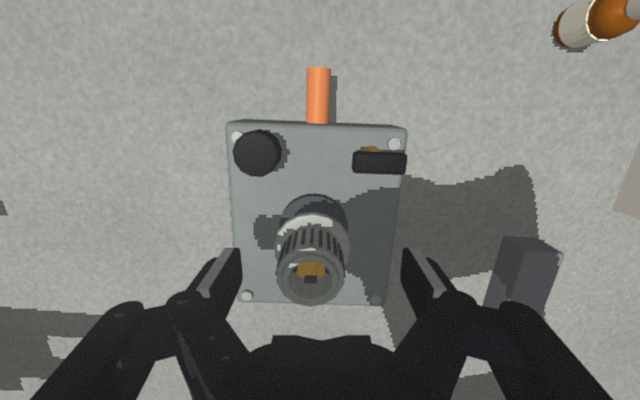

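The coupler's rim is at (310,280), left of the finger midline at 321. The commanded pose is about 6 mm short in y, so I'll measure at rest.

```bash
cat >> h.py <<'E'
def ringfit(c,s,x0,y0,z0,z1,R=.03):
    P=cloud(c,s);ok=c['z_map']>0
    r=np.hypot(P[...,0]-x0,P[...,1]-y0);m=ok&(r<R)&(P[...,2]>z0)&(P[...,2]<z1);q=P[m]
    return len(q),np.median(q[:,2]).round(4),cv2.minEnclosingCircle((q[:,:2]*1000).astype(np.float32))
E
python3 - <<'E'
from h import *
s=manip.get_state();c=manip.read_camera('wrist')
print(s['position'],s['dq'].max())
for z in((.098,.103),(.103,.112),(.070,.08)): print(ringfit(c,s,.4835,.173,*z))
E
```

```text
[0.48532207 0.16699562 0.09665095] 0.08317593648818872
(736, np.float64(0.1008), ((484.2436828613281, 172.54563903808594), 17.698843002319336))
(1911, np.float64(0.1049), ((483.96502685546875, 172.26998901367188), 17.28539276123047))
(1412, np.float64(0.076), ((484.2031555175781, 172.72816467285156), 22.684101104736328))
```

Request:
jog_arm(
  moves=[
    {"delta_pos": [-0.0056,0.0013,0.0015],"twist": [0,0,0]},
    {"delta_pos": [0,0,0],"twist": [0,0,0]},
    {"delta_pos": [0,0,0],"twist": [0,0,0]},
    {"delta_pos": [0,0,0],"twist": [0,0,0]},
    {"delta_pos": [0,0,0],"twist": [0,0,0]},
    {"delta_pos": [0,0,0],"twist": [0,0,0]},
    {"delta_pos": [0,0,0],"twist": [0,0,0]},
    {"delta_pos": [0,0,0],"twist": [0,0,0]},
  ],
)

```text
time_s: 4.35
position: [0.4831, 0.1725, 0.0937]
tool_rot: [[0.0, -1.0, -0.0], [-1.0, -0.0, -0.0], [0.0, 0.0, -1.0]]
contact_force: [0.3, -0.6, 0.1]
grip_width: 0.0854
```

Request:
jog_arm(
  moves=[
    {"delta_pos": [0,0,0],"twist": [0,0,0]},
    {"delta_pos": [0,0,0],"twist": [0,0,0]},
    {"delta_pos": [0,0,0],"twist": [0,0,0]},
    {"delta_pos": [0,0,0],"twist": [0,0,0]},
    {"delta_pos": [0,0,0],"twist": [0,0,0]},
    {"delta_pos": [0,0,0],"twist": [0,0,0]},
    {"delta_pos": [0,0,0],"twist": [0,0,0]},
    {"delta_pos": [0,0,0],"twist": [0,0,0]},
  ],
  fingers=1,
  grip_force=40,
)

```text
time_s: 5.15
position: [0.4831, 0.1723, 0.0939]
tool_rot: [[0.0, -1.0, -0.0], [-1.0, -0.0, -0.0], [0.0, 0.0, -1.0]]
contact_force: [-2.5, -3.3, 5.0]
grip_width: 0.0332
```

Request:
jog_arm(
  moves=[
    {"delta_pos": [0,0,0],"twist": [0,0,0]},
    {"delta_pos": [0,0,0],"twist": [0,0,0]},
    {"delta_pos": [0,0,0],"twist": [0,0,0]},
    {"delta_pos": [0,0,0],"twist": [0,0,0]},
    {"delta_pos": [0,0,0],"twist": [0,0,0]},
    {"delta_pos": [0,0,0],"twist": [0,0,0]},
    {"delta_pos": [0,0,0],"twist": [0,0,0]},
    {"delta_pos": [0,0,0],"twist": [0,0,0]},
  ],
)

```text
time_s: 5.95
position: [0.4831, 0.1724, 0.0938]
tool_rot: [[0.0, -1.0, 0.0], [-1.0, -0.0, -0.0], [0.0, -0.0, -1.0]]
contact_force: [-2.4, -5.4, 4.1]
grip_width: 0.0331
```

Gripped at 33 mm opening. Pulling down slowly.

Request:
jog_arm(
  moves=[
    {"delta_pos": [0,0,0.002],"twist": [0,0,0]},
    {"delta_pos": [0,0,0.002],"twist": [0,0,0]},
    {"delta_pos": [0,0,0.002],"twist": [0,0,0]},
    {"delta_pos": [0,0,0.002],"twist": [0,0,0]},
    {"delta_pos": [0,0,0.002],"twist": [0,0,0]},
    {"delta_pos": [0,0,0.001],"twist": [0,0,0]},
    {"delta_pos": [0,0,0],"twist": [0,0,0]},
    {"delta_pos": [0,0,0],"twist": [0,0,0]},
  ],
)

```text
time_s: 6.75
position: [0.4831, 0.1724, 0.083]
tool_rot: [[0.0, -1.0, -0.0], [-1.0, -0.0, -0.0], [0.0, 0.0, -1.0]]
contact_force: [-2.7, -5.3, 6.8]
grip_width: 0.0333
```

Request:
jog_arm(
  moves=[
    {"delta_pos": [0,0,0.001],"twist": [0,0,0]},
    {"delta_pos": [0,0,0],"twist": [0,0,0]},
    {"delta_pos": [0,0,0],"twist": [0,0,0]},
    {"delta_pos": [0,0,0],"twist": [0,0,0]},
    {"delta_pos": [0,0,0],"twist": [0,0,0]},
    {"delta_pos": [0,0,0],"twist": [0,0,0]},
    {"delta_pos": [0,0,0],"twist": [0,0,0]},
    {"delta_pos": [0,0,0],"twist": [0,0,0]},
  ],
)

```text
time_s: 7.55
position: [0.4831, 0.1724, 0.0821]
tool_rot: [[0.0, -1.0, -0.0], [-1.0, -0.0, -0.0], [0.0, 0.0, -1.0]]
contact_force: [-4.3, -5.0, 7.8]
grip_width: 0.0328
```

```bash
python3 - <<'E'
from h import *
s=manip.get_state();c=manip.read_camera('wrist');save('w4',c['image'])
print(s['position'],s['contact_force'])
E
```

```text
[0.48309584 0.17236497 0.08205563] [-4.29612105 -4.99724794  7.84678499]
```

View pics/w4.png

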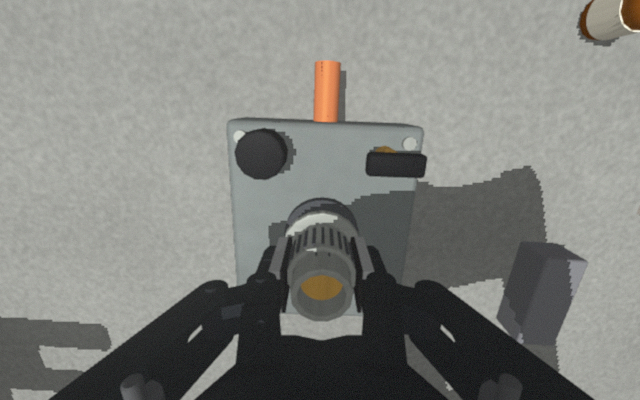

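The sleeve is gripped and down, and the dogs no longer show in the bore at (321,287). I'll pull a little more to be sure of the stop.

Request:
jog_arm(
  moves=[
    {"delta_pos": [0,0,0.001],"twist": [0,0,0]},
    {"delta_pos": [0,0,0],"twist": [0,0,0]},
    {"delta_pos": [0,0,0],"twist": [0,0,0]},
    {"delta_pos": [0,0,0],"twist": [0,0,0]},
    {"delta_pos": [0,0,0],"twist": [0,0,0]},
    {"delta_pos": [0,0,0],"twist": [0,0,0]},
    {"delta_pos": [0,0,0],"twist": [0,0,0]},
    {"delta_pos": [0,0,0],"twist": [0,0,0]},
  ],
)

```text
time_s: 8.4
position: [0.4831, 0.1724, 0.0811]
tool_rot: [[0.0, -1.0, -0.0], [-1.0, -0.0, -0.0], [0.0, 0.0, -1.0]]
contact_force: [-4.4, -5.3, 7.8]
grip_width: 0.0332
```

Request:
jog_arm(
  moves=[
    {"delta_pos": [0,0,0.001],"twist": [0,0,0]},
    {"delta_pos": [0,0,0],"twist": [0,0,0]},
    {"delta_pos": [0,0,0],"twist": [0,0,0]},
    {"delta_pos": [0,0,0],"twist": [0,0,0]},
    {"delta_pos": [0,0,-0.001],"twist": [0,0,0]},
    {"delta_pos": [0,0,-0.001],"twist": [0,0,0]},
    {"delta_pos": [0,0,-0.001],"twist": [0,0,0]},
    {"delta_pos": [0,0,0],"twist": [0,0,0]},
  ],
)

```text
time_s: 9.2
position: [0.4831, 0.1724, 0.0832]
tool_rot: [[0.0, -1.0, -0.0], [-1.0, -0.0, -0.0], [0.0, 0.0, -1.0]]
contact_force: [-4.1, -6.0, 7.0]
grip_width: 0.0327
```

Request:
jog_arm(
  moves=[
    {"delta_pos": [0,0,0],"twist": [0,0,0]},
    {"delta_pos": [0,0,0],"twist": [0,0,0]},
    {"delta_pos": [0,0,0],"twist": [0,0,0]},
    {"delta_pos": [0,0,0],"twist": [0,0,0]},
    {"delta_pos": [0,0,0],"twist": [0,0,0]},
    {"delta_pos": [0,0,0],"twist": [0,0,0]},
    {"delta_pos": [0,0,0],"twist": [0,0,0]},
    {"delta_pos": [0,0,0],"twist": [0,0,0]},
  ],
  fingers=0,
)

```text
time_s: 10.0
position: [0.4831, 0.1725, 0.0828]
tool_rot: [[0.0, -1.0, -0.0], [-1.0, -0.0, 0.0], [-0.0, 0.0, -1.0]]
contact_force: [-0.7, 0.5, 1.0]
grip_width: 0.0852
```

```bash
python3 - <<'E'
from h import *
s=manip.get_state();c=manip.read_camera('wrist');save('w5',c['image'])
print(s['position'],s['contact_force'])
for z in((.092,.1),(.103,.112),(.055,.08)): print(ringfit(c,s,.4835,.173,*z))
E
```

```text
[0.48305414 0.17253463 0.08276948] [-0.69354105  0.5276212   1.01495961]
(2341, np.float64(0.0957), ((483.9097595214844, 172.96173095703125), 17.813920974731445))
(1439, np.float64(0.1058), ((483.8984069824219, 172.1954345703125), 14.36263656616211))
(1848, np.float64(0.0684), ((484.22967529296875, 172.6179656982422), 22.726245880126953))
```

View pics/w5.png

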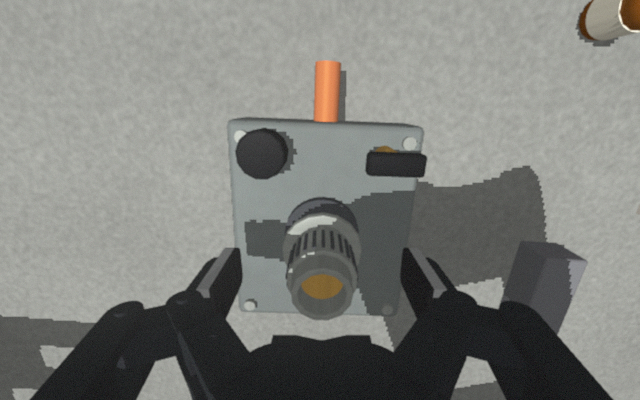

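Caught: the flange is now at 0.0684, against 0.076 before, which is 7.6 mm back. Mouth at (0.4839,0.1723,0.106). Now up and over to the rack.

Request:
jog_arm(
  moves=[
    {"delta_pos": [0,0,-0.02],"twist": [0,0,0]},
    {"delta_pos": [0,0,-0.035],"twist": [0,0,0]},
    {"delta_pos": [0,0,-0.035],"twist": [0,0,0]},
    {"delta_pos": [0,0,-0.035],"twist": [0,0,0]},
    {"delta_pos": [0.01,0,-0.035],"twist": [0,0,0]},
    {"delta_pos": [0.03,-0.005,0],"twist": [0,0,0]},
    {"delta_pos": [0.035,-0.005,0],"twist": [0,0,0]},
    {"delta_pos": [0.035,-0.005,0],"twist": [0,0,0]},
  ],
)

```text
time_s: 10.85
position: [0.4983, 0.0617, 0.2434]
tool_rot: [[0.001, -1.0, 0.001], [-1.0, -0.001, 0.0], [-0.0, -0.001, -1.0]]
contact_force: [0.7, -0.3, 1.2]
grip_width: 0.0853
```

Request:
jog_arm(
  moves=[
    {"delta_pos": [0.035,-0.005,0],"twist": [0,0,0]},
    {"delta_pos": [0.035,-0.005,0],"twist": [0,0,0]},
    {"delta_pos": [0.035,-0.005,0],"twist": [0,0,0]},
    {"delta_pos": [0.035,0,0],"twist": [0,0,0]},
    {"delta_pos": [0.035,0,0],"twist": [0,0,0]},
    {"delta_pos": [0.035,0,0],"twist": [0,0,0]},
    {"delta_pos": [0.035,0,0],"twist": [0,0,0]},
    {"delta_pos": [0.007,0,0],"twist": [0,0,0]},
  ],
)

```text
time_s: 11.65
position: [0.5127, -0.1928, 0.2427]
tool_rot: [[-0.003, -1.0, -0.0], [-1.0, 0.003, -0.001], [0.001, 0.0, -1.0]]
contact_force: [0.3, 0.7, 0.4]
grip_width: 0.0856
```

```bash
python3 - <<'E'
from h import *
s=manip.get_state();print(s['joints'],s['position'])
E
```

```text
[-2.59283270e+01 -4.75046446e-01  9.41247846e+01 -6.10546782e-02
  8.63354090e+01  6.42360368e+01] [ 0.51271396 -0.19275458  0.24268474]
```

Request:
jog_arm(
  moves=[
    {"delta_pos": [0,0,0],"twist": [0,0,-8.2]},
    {"delta_pos": [0,0,0],"twist": [0,0,-8.2]},
    {"delta_pos": [0,0,0],"twist": [0,0,-8.2]},
    {"delta_pos": [0,0,0],"twist": [0,0,-8.2]},
    {"delta_pos": [0,0,0],"twist": [0,0,-8.2]},
    {"delta_pos": [0,0,0],"twist": [0,0,-8.2]},
    {"delta_pos": [0,0,0],"twist": [0,0,-8.2]},
    {"delta_pos": [0,0,0],"twist": [0,0,-8.2]},
  ],
)

```text
time_s: 12.45
position: [0.5132, -0.1887, 0.2427]
tool_rot: [[0.913, -0.407, -0.0], [-0.407, -0.913, 0.0], [-0.0, -0.0, -1.0]]
contact_force: [0.4, -0.2, 0.3]
grip_width: 0.0853
```

Request:
jog_arm(
  moves=[
    {"delta_pos": [0,0,0],"twist": [0,0,-8.2]},
    {"delta_pos": [0,0,0],"twist": [0,0,-8.2]},
    {"delta_pos": [0,0,0],"twist": [0,0,-8.0]},
    {"delta_pos": [0,0,0],"twist": [0,0,0]},
    {"delta_pos": [0,0,0],"twist": [0,0,0]},
    {"delta_pos": [0,0,0],"twist": [0,0,0]},
    {"delta_pos": [0,0,0],"twist": [0,0,0]},
    {"delta_pos": [0,0,0],"twist": [0,0,0]},
  ],
)

```text
time_s: 13.25
position: [0.5132, -0.1894, 0.2428]
tool_rot: [[1.0, -0.001, -0.0], [-0.001, -1.0, 0.0], [-0.0, -0.0, -1.0]]
contact_force: [-0.3, 1.0, -0.4]
grip_width: 0.0852
```

```bash
python3 - <<'E'
from h import *
s=manip.get_state();c=manip.read_camera('wrist');save('w6',c['image'])
print(s['position'],s['tool_rot'].round(4))
for z in((.08,.0905),(.088,.101),(.092,.125),(.040,.05)): print(ringfit(c,s,.5135,-.1905,*z,R=.025))
c=manip.read_camera('scene');save('s6',c['image'])
E
```

```text
[ 0.51317411 -0.18941585  0.24279538] [[ 1.e+00 -8.e-04 -0.e+00]
 [-8.e-04 -1.e+00  0.e+00]
 [-0.e+00 -0.e+00 -1.e+00]]
(46, np.float64(0.0845), ((514.0608520507812, -186.61183166503906), 15.152934074401855))
(412, np.float64(0.0984), ((513.7536010742188, -191.724365234375), 16.154321670532227))
(743, np.float64(0.1011), ((513.9644165039062, -191.69847106933594), 16.02787971496582))
(586, np.float64(0.0447), ((513.4578857421875, -190.6024932861328), 24.9759464263916))
```

View pics/w6.png

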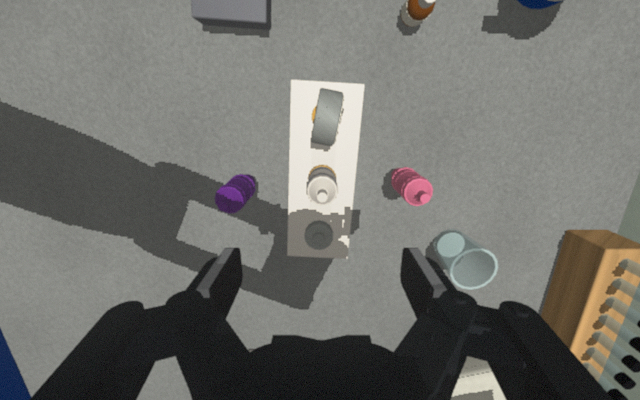

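The filter stands at (322,187), with the gauge above it, the blank below, and pink and purple on either side, clear of the open jaws. Its axis is at (0.5139,-0.1917). Descending to grasp it at z = 0.080.

Request:
jog_arm(
  moves=[
    {"delta_pos": [0.0007,0.0023,0.02],"twist": [0,0,0]},
    {"delta_pos": [0,0,0.03],"twist": [0,0,0]},
    {"delta_pos": [0,0,0.03],"twist": [0,0,0]},
    {"delta_pos": [0,0,0.03],"twist": [0,0,0]},
    {"delta_pos": [0,0,0.03],"twist": [0,0,0]},
    {"delta_pos": [0,0,0.015],"twist": [0,0,0]},
    {"delta_pos": [0,0,0.01],"twist": [0,0,0]},
    {"delta_pos": [0,0,0],"twist": [0,0,0]},
  ],
)

```text
time_s: 14.15
position: [0.5134, -0.1915, 0.077]
tool_rot: [[1.0, 0.0, -0.001], [0.0, -1.0, 0.001], [-0.001, -0.001, -1.0]]
contact_force: [-0.4, 0.1, -0.3]
grip_width: 0.0852
```

```bash
python3 - <<'E'
from h import *
manip.read_camera('top');s=manip.get_state();c=manip.read_camera('wrist');save('w7',c['image'])
print(s['position'],s['contact_force'])
for z in((.088,.101),(.092,.125),(.06,.125)): print(ringfit(c,s,.5135,-.1905,*z,R=.025))
E
```

```text
[ 0.51416368 -0.19186878  0.07823807] [-0.40062455 -0.43037299 -0.02927373]
(2153, np.float64(0.0981), ((514.36279296875, -191.52227783203125), 16.352689743041992))
(3975, np.float64(0.1017), ((514.1511840820312, -191.7351837158203), 16.256399154663086))
(5628, np.float64(0.0989), ((514.1928100585938, -191.590087890625), 16.367168426513672))
```

View pics/w7.png

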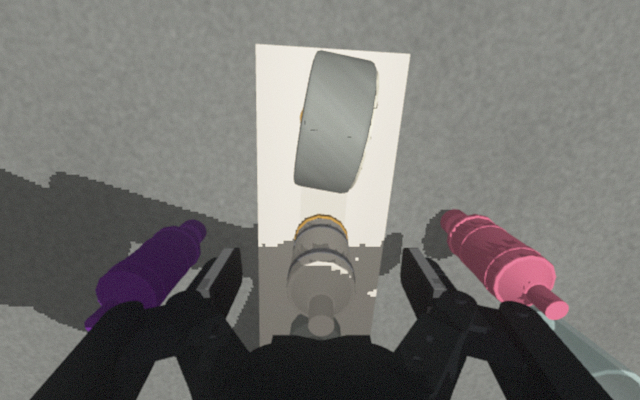

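The filter is centred between the pads (pixel 321), TCP on its axis. Closing.

Request:
jog_arm(
  moves=[
    {"delta_pos": [0,0,0],"twist": [0,0,0]},
    {"delta_pos": [0,0,0],"twist": [0,0,0]},
    {"delta_pos": [0,0,0],"twist": [0,0,0]},
    {"delta_pos": [0,0,0],"twist": [0,0,0]},
    {"delta_pos": [0,0,0],"twist": [0,0,0]},
    {"delta_pos": [0,0,0],"twist": [0,0,0]},
    {"delta_pos": [0,0,0],"twist": [0,0,0]},
    {"delta_pos": [0,0,0],"twist": [0,0,0]},
  ],
  fingers=1,
  grip_force=50,
)

```text
time_s: 15.05
position: [0.5143, -0.192, 0.0785]
tool_rot: [[1.0, 0.0, 0.001], [0.0, -1.0, -0.0], [0.001, 0.0, -1.0]]
contact_force: [-1.5, 0.2, 5.6]
grip_width: 0.0313
```

Request:
jog_arm(
  moves=[
    {"delta_pos": [0,0,0],"twist": [0,0,0]},
    {"delta_pos": [0,0,0],"twist": [0,0,0]},
    {"delta_pos": [0,0,0],"twist": [0,0,0]},
    {"delta_pos": [0,0,0],"twist": [0,0,0]},
    {"delta_pos": [0,0,-0.005],"twist": [0,0,0]},
    {"delta_pos": [0,0,-0.01],"twist": [0,0,0]},
    {"delta_pos": [0,0,-0.015],"twist": [0,0,0]},
    {"delta_pos": [0,0,-0.015],"twist": [0,0,0]},
  ],
)

```text
time_s: 15.85
position: [0.5139, -0.1917, 0.1242]
tool_rot: [[1.0, 0.0, 0.0], [0.0, -1.0, -0.0], [0.0, 0.0, -1.0]]
contact_force: [0.2, 0.6, -1.3]
grip_width: 0.031
```

Lifted; weight reads about -1.3 N. Raising and travelling to the coupler.

Request:
jog_arm(
  moves=[
    {"delta_pos": [0,0,-0.03],"twist": [0,0,0]},
    {"delta_pos": [0,0,-0.03],"twist": [0,0,0]},
    {"delta_pos": [0,0,-0.03],"twist": [0,0,0]},
    {"delta_pos": [0,0,-0.015],"twist": [0,0,0]},
    {"delta_pos": [-0.003,-0.015,-0.005],"twist": [0,0,0]},
    {"delta_pos": [-0.003,-0.03,0],"twist": [0,0,0]},
    {"delta_pos": [-0.003,-0.03,0],"twist": [0,0,0]},
    {"delta_pos": [-0.003,-0.03,0],"twist": [0,0,0]},
  ],
)

```text
time_s: 16.65
position: [0.5007, -0.0849, 0.2315]
tool_rot: [[1.0, -0.0, -0.002], [-0.0, -1.0, 0.001], [-0.002, -0.001, -1.0]]
contact_force: [0.1, 0.5, -1.7]
grip_width: 0.031
```

Request:
jog_arm(
  moves=[
    {"delta_pos": [-0.003,-0.03,0],"twist": [0,0,0]},
    {"delta_pos": [-0.003,-0.03,0],"twist": [0,0,0]},
    {"delta_pos": [-0.003,-0.03,0],"twist": [0,0,0]},
    {"delta_pos": [-0.003,-0.03,0],"twist": [0,0,0]},
    {"delta_pos": [-0.003,-0.03,0],"twist": [0,0,0]},
    {"delta_pos": [-0.003,-0.03,0],"twist": [0,0,0]},
    {"delta_pos": [0,-0.03,0],"twist": [0,0,0]},
    {"delta_pos": [0,-0.03,0],"twist": [0,0,0]},
  ],
)

```text
time_s: 17.45
position: [0.4823, 0.1549, 0.2316]
tool_rot: [[1.0, 0.001, -0.002], [0.001, -1.0, -0.0], [-0.002, 0.0, -1.0]]
contact_force: [0.1, 0.3, -1.4]
grip_width: 0.0306
```

Request:
jog_arm(
  moves=[
    {"delta_pos": [0,-0.019,0],"twist": [0,0,0]},
    {"delta_pos": [0,0,0],"twist": [0,0,0]},
    {"delta_pos": [0,0,0],"twist": [0,0,0]},
    {"delta_pos": [0,0,0],"twist": [0,0,0]},
    {"delta_pos": [0,0,0],"twist": [0,0,0]},
    {"delta_pos": [0,0,0],"twist": [0,0,0]},
    {"delta_pos": [0,0,0],"twist": [0,0,0]},
    {"delta_pos": [0,0,0],"twist": [0,0,0]},
  ],
)

```text
time_s: 18.25
position: [0.4839, 0.1719, 0.2328]
tool_rot: [[1.0, -0.0, 0.0], [-0.0, -1.0, 0.0], [0.0, -0.0, -1.0]]
contact_force: [0.4, -0.2, -2.0]
grip_width: 0.031
```

```bash
python3 - <<'E'
from h import *
s=manip.get_state();c=manip.read_camera('wrist');save('w8',c['image'])
print(s['position'],s['contact_force'],s['tool_rot'].round(4),s['moment'])
for z in((.092,.1),(.103,.112),(.055,.08)): print(ringfit(c,s,.4835,.173,*z))
p=s['position']
for z in(( .16,.20),(.2,.235)): print(ringfit(c,s,p[0],p[1],*z,R=.02))
c=manip.read_camera('scene');save('s8',c['image'])
save('s8c',cv2.resize(c['image'][60:220,320:440],None,fx=5,fy=3.75*1.33,interpolation=cv2.INTER_CUBIC)[:600])
E
```

```text
[0.48386373 0.17193554 0.23284799] [ 0.35595    -0.20671784 -2.01714129] [[ 1.e+00 -3.e-04  1.e-04]
 [-3.e-04 -1.e+00  0.e+00]
 [ 1.e-04 -0.e+00 -1.e+00]] [0.00270558 0.01483443 0.0299292 ]
(570, np.float64(0.0956), ((483.261474609375, 172.6067352294922), 17.463640213012695))
(291, np.float64(0.1059), ((483.2728576660156, 172.10687255859375), 13.994365692138672))
(429, np.float64(0.0685), ((483.26171875, 172.45169067382812), 22.7635440826416))
(123, np.float64(0.1771), ((482.5426940917969, 177.164306640625), 15.692991256713867))
(1628, np.float64(0.2203), ((483.90740966796875, 177.2542724609375), 17.68337059020996))
```

View pics/w8.png

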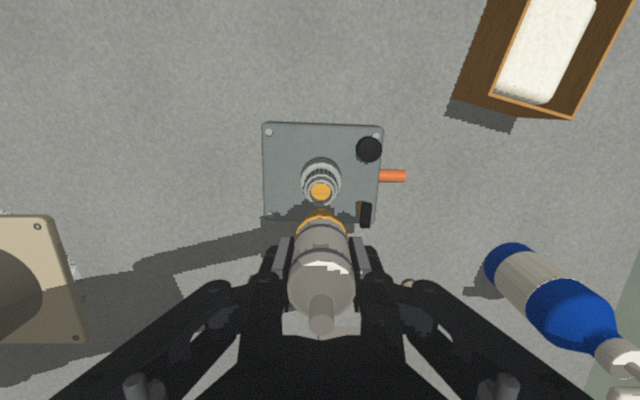

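View pics/s8c.png

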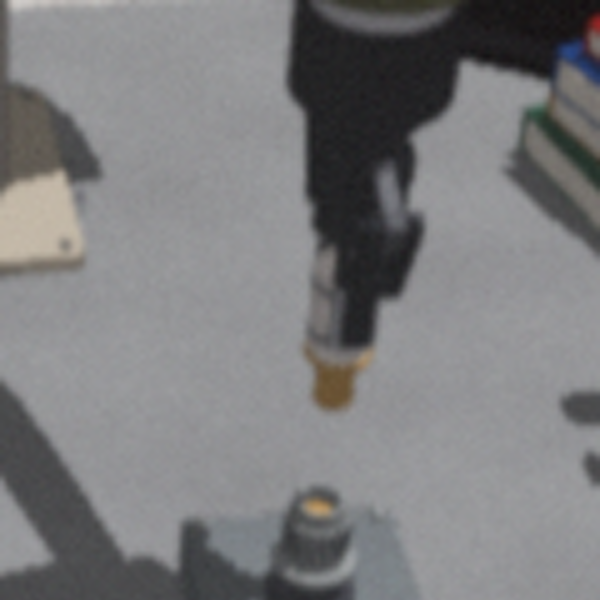

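The sleeve is still caught (flange at 0.0685), the capsule is in hand at (322,260), and the coupler is at (321,185). The offset to the coupler is within 0.5 mm. Lowering with the tip just above the mouth, then checking.

Request:
jog_arm(
  moves=[
    {"delta_pos": [-0.0004,0,0.02],"twist": [0,0,0]},
    {"delta_pos": [0,0,0.02],"twist": [0,0,0]},
    {"delta_pos": [0,0,0.012],"twist": [0,0,0]},
    {"delta_pos": [0,0,0.006],"twist": [0,0,0]},
    {"delta_pos": [0,0,0],"twist": [0,0,0]},
    {"delta_pos": [0,0,0],"twist": [0,0,0]},
    {"delta_pos": [0,0,0],"twist": [0,0,0]},
    {"delta_pos": [0,0,0],"twist": [0,0,0]},
  ],
)

```text
time_s: 19.15
position: [0.4839, 0.1724, 0.1757]
tool_rot: [[1.0, 0.0, 0.001], [0.0, -1.0, 0.0], [0.001, -0.0, -1.0]]
contact_force: [-0.3, -0.6, -1.7]
grip_width: 0.0307
```

Request:
jog_arm(
  moves=[
    {"delta_pos": [0,0,0.002],"twist": [0,0,0]},
    {"delta_pos": [0,0,0.002],"twist": [0,0,0]},
    {"delta_pos": [0,0,0.002],"twist": [0,0,0]},
    {"delta_pos": [0,0,0.002],"twist": [0,0,0]},
    {"delta_pos": [0,0,0.002],"twist": [0,0,0]},
    {"delta_pos": [0,0,0.002],"twist": [0,0,0]},
    {"delta_pos": [0,0,0],"twist": [0,0,0]},
    {"delta_pos": [0,0,0],"twist": [0,0,0]},
  ],
)

```text
time_s: 19.95
position: [0.4833, 0.1722, 0.1627]
tool_rot: [[1.0, 0.0, -0.0], [0.0, -1.0, -0.0], [-0.0, 0.0, -1.0]]
contact_force: [0.8, -0.8, -1.6]
grip_width: 0.0311
```

The tip is about 6 mm inside the bore with no vertical force. Continuing onto the collar.

Request:
jog_arm(
  moves=[
    {"delta_pos": [0,0,0.002],"twist": [0,0,0]},
    {"delta_pos": [0,0,0.002],"twist": [0,0,0]},
    {"delta_pos": [0,0,0.002],"twist": [0,0,0]},
    {"delta_pos": [0,0,0.002],"twist": [0,0,0]},
    {"delta_pos": [0,0,0.002],"twist": [0,0,0]},
    {"delta_pos": [0,0,0.002],"twist": [0,0,0]},
    {"delta_pos": [0,0,0],"twist": [0,0,0]},
    {"delta_pos": [0,0,0],"twist": [0,0,0]},
  ],
)

```text
time_s: 20.75
position: [0.4835, 0.1723, 0.1507]
tool_rot: [[1.0, 0.0, 0.0], [0.0, -1.0, 0.0], [0.0, -0.0, -1.0]]
contact_force: [1.5, 1.2, -0.9]
grip_width: 0.0315
```

Request:
jog_arm(
  moves=[
    {"delta_pos": [0,0,0.002],"twist": [0,0,0]},
    {"delta_pos": [0,0,0.002],"twist": [0,0,0]},
    {"delta_pos": [0,0,0.001],"twist": [0,0,0]},
    {"delta_pos": [0,0,0.001],"twist": [0,0,0]},
    {"delta_pos": [0,0,0.001],"twist": [0,0,0]},
    {"delta_pos": [0,0,0],"twist": [0,0,0]},
    {"delta_pos": [0,0,0],"twist": [0,0,0]},
    {"delta_pos": [0,0,0],"twist": [0,0,0]},
  ],
)

```text
time_s: 21.55
position: [0.4835, 0.1723, 0.1439]
tool_rot: [[1.0, 0.0, 0.0], [0.0, -1.0, 0.0], [0.0, -0.0, -1.0]]
contact_force: [0.6, 1.6, 3.5]
grip_width: 0.0307
```

```bash
python3 - <<'E'
from h import *
s=manip.get_state();c=manip.read_camera('wrist');save('w9',c['image'])
print(s['position'],s['contact_force'],s['moment'])
for z in((.055,.08),): print(ringfit(c,s,.4835,.173,*z))
E
```

```text
[0.48352578 0.17232645 0.14390199] [0.59508319 1.60199763 3.49069773] [ 0.24201786 -0.05405669 -0.0223476 ]
(870, np.float64(0.0704), ((483.46661376953125, 172.49395751953125), 22.794015884399414))
```

View pics/w9.png

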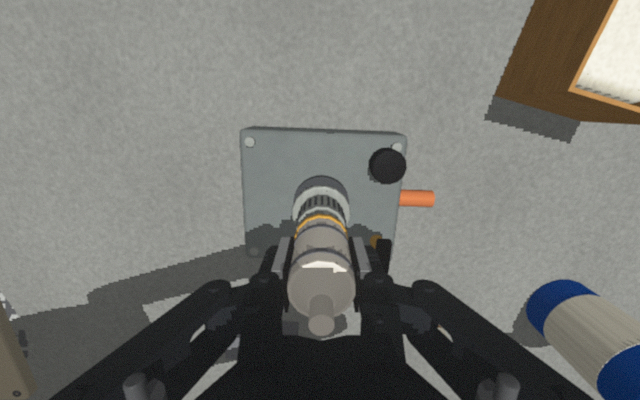

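The plug is in the bore, the shoulder a few mm above the mouth at (321,225), and the collar pushes back about 5 N. Pressing on.

Request:
jog_arm(
  moves=[
    {"delta_pos": [0,0,0.001],"twist": [0,0,0]},
    {"delta_pos": [0,0,0.001],"twist": [0,0,0]},
    {"delta_pos": [0,0,0.0005],"twist": [0,0,0]},
    {"delta_pos": [0,0,0.0005],"twist": [0,0,0]},
    {"delta_pos": [0,0,0],"twist": [0,0,0]},
    {"delta_pos": [0,0,0],"twist": [0,0,0]},
    {"delta_pos": [0,0,0],"twist": [0,0,0]},
    {"delta_pos": [0,0,0],"twist": [0,0,0]},
  ],
)

```text
time_s: 22.4
position: [0.4835, 0.1722, 0.1409]
tool_rot: [[1.0, 0.0, 0.0], [0.0, -1.0, -0.0], [0.0, 0.0, -1.0]]
contact_force: [0.9, -0.1, 3.2]
grip_width: 0.0311
```

Request:
jog_arm(
  moves=[
    {"delta_pos": [0,0,0.0005],"twist": [0,0,0]},
    {"delta_pos": [0,0,0],"twist": [0,0,0]},
    {"delta_pos": [0,0,0.0005],"twist": [0,0,0]},
    {"delta_pos": [0,0,0],"twist": [0,0,0]},
    {"delta_pos": [0,0,0.0005],"twist": [0,0,0]},
    {"delta_pos": [0,0,0],"twist": [0,0,0]},
    {"delta_pos": [0,0,0],"twist": [0,0,0]},
    {"delta_pos": [0,0,0],"twist": [0,0,0]},
  ],
)

```text
time_s: 23.2
position: [0.4835, 0.1722, 0.1402]
tool_rot: [[1.0, 0.0, 0.0], [0.0, -1.0, -0.0], [0.0, 0.0, -1.0]]
contact_force: [-3.2, -1.0, 10.3]
grip_width: 0.0308
```

```bash
python3 - <<'E'
from h import *
s=manip.get_state();c=manip.read_camera('wrist');save('w10',c['image'])
print(s['position'],s['contact_force'],s['moment'])
for z in((.055,.085),): print(ringfit(c,s,.4835,.173,*z))
E
```

```text
[0.48346711 0.17223456 0.14018719] [-3.1817976  -1.00896638 10.292087  ] [-0.1311049   0.56000035  0.07006859]
(944, np.float64(0.0761), ((483.5562438964844, 172.67832946777344), 22.796863555908203))
```

View pics/w10.png

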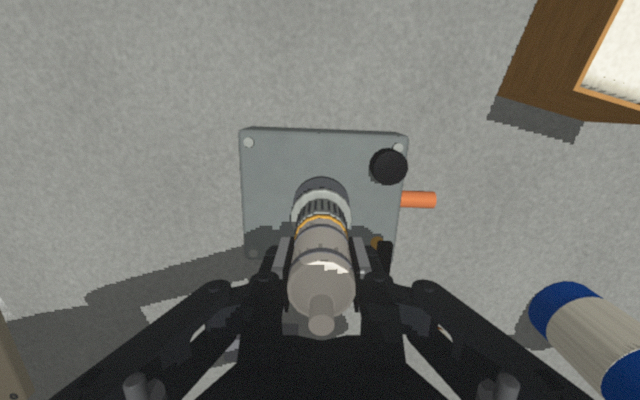

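The sleeve has sprung forward: the flange is back at 0.076, and the shoulder is on the mouth. I'll ease off 1 mm, then open and withdraw straight up.

Request:
jog_arm(
  moves=[
    {"delta_pos": [0,0,-0.0005],"twist": [0,0,0]},
    {"delta_pos": [0,0,-0.0005],"twist": [0,0,0]},
    {"delta_pos": [0,0,0],"twist": [0,0,0]},
    {"delta_pos": [0,0,0],"twist": [0,0,0]},
    {"delta_pos": [0,0,0],"twist": [0,0,0]},
    {"delta_pos": [0,0,0],"twist": [0,0,0]},
    {"delta_pos": [0,0,0],"twist": [0,0,0]},
    {"delta_pos": [0,0,0],"twist": [0,0,0]},
  ],
)

```text
time_s: 24.05
position: [0.4834, 0.1722, 0.1403]
tool_rot: [[1.0, 0.0, -0.0], [0.0, -1.0, -0.0], [-0.0, 0.0, -1.0]]
contact_force: [1.4, -0.5, 4.2]
grip_width: 0.0309
```

Request:
jog_arm(
  moves=[
    {"delta_pos": [0,0,0],"twist": [0,0,0]},
    {"delta_pos": [0,0,0],"twist": [0,0,0]},
    {"delta_pos": [0,0,0],"twist": [0,0,0]},
    {"delta_pos": [0,0,0],"twist": [0,0,0]},
    {"delta_pos": [0,0,0],"twist": [0,0,0]},
    {"delta_pos": [0,0,0],"twist": [0,0,0]},
    {"delta_pos": [0,0,0],"twist": [0,0,0]},
    {"delta_pos": [0,0,0],"twist": [0,0,0]},
  ],
  fingers=0,
)

```text
time_s: 24.85
position: [0.4834, 0.1723, 0.1403]
tool_rot: [[1.0, 0.0, 0.0], [0.0, -1.0, 0.0], [0.0, -0.0, -1.0]]
contact_force: [-0.2, 0.7, 0.4]
grip_width: 0.085
```

Request:
jog_arm(
  moves=[
    {"delta_pos": [0,0,-0.01],"twist": [0,0,0]},
    {"delta_pos": [0,0,-0.02],"twist": [0,0,0]},
    {"delta_pos": [0,0,-0.03],"twist": [0,0,0]},
    {"delta_pos": [0,0,-0.03],"twist": [0,0,0]},
    {"delta_pos": [0,0,-0.02],"twist": [0,0,0]},
    {"delta_pos": [0,0,0],"twist": [0,0,0]},
    {"delta_pos": [0,0,0],"twist": [0,0,0]},
    {"delta_pos": [0,0,0],"twist": [0,0,0]},
  ],
)

```text
time_s: 25.65
position: [0.4828, 0.1721, 0.2491]
tool_rot: [[1.0, 0.0, -0.002], [0.0, -1.0, -0.0], [-0.002, 0.0, -1.0]]
contact_force: [-0.1, -0.7, 0.1]
grip_width: 0.0856
```

```bash
python3 - <<'E'
from h import *
s=manip.get_state();c=manip.read_camera('wrist');save('w11',c['image'])
print(s['position'],s['contact_force'],s['time_s'])
for z in((.055,.085),(.1,.115),(.15,.17),(.17,.19)): print(z,ringfit(c,s,.4835,.173,*z))
c=manip.read_camera('scene');save('s11',c['image'])
save('s11c',cv2.resize(c['image'][100:220,340:440],None,fx=5,fy=5,interpolation=cv2.INTER_CUBIC))
E
```

```text
[0.48276063 0.17209029 0.24913969] [-0.09406133 -0.65057791  0.08933665] 25.65
(0.055, 0.085) (394, np.float64(0.0761), ((483.1227111816406, 172.33175659179688), 22.711557388305664))
(0.1, 0.115) (173, np.float64(0.1086), ((483.43701171875, 174.12481689453125), 17.15846061706543))
(0.15, 0.17) (1014, np.float64(0.1628), ((483.2027893066406, 172.34988403320312), 16.11463165283203))
(0.17, 0.19) (203, np.float64(0.1813), ((483.6950988769531, 172.7623748779297), 5.92506217956543))
```

View pics/w11.png

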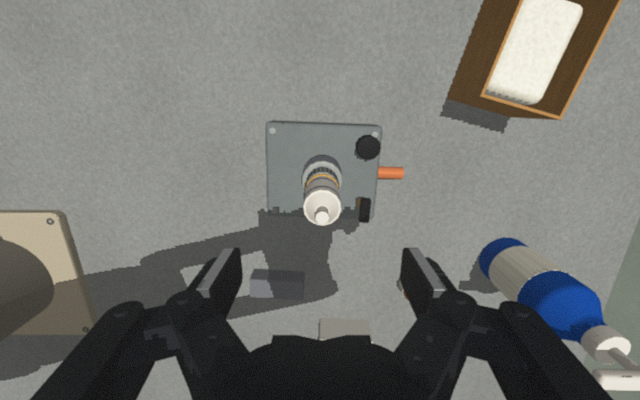

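View pics/s11c.png

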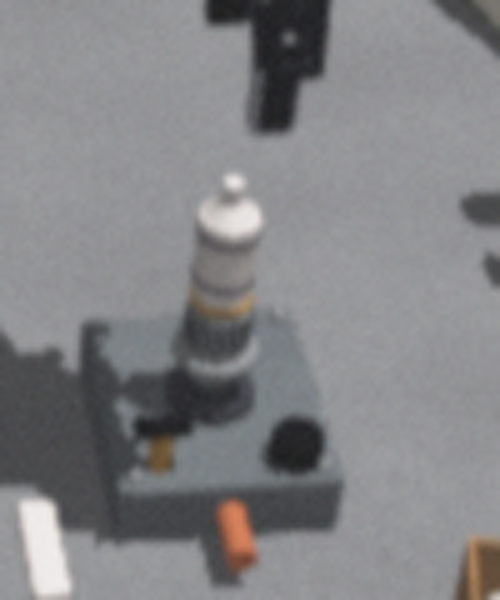

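View pics/s11.png

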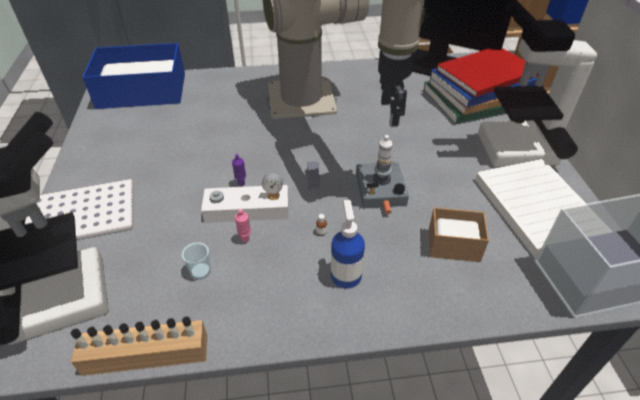

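The capsule stands upright in the outlet at scene (385,150), the sleeve is forward, and the rack and bystanders are unmoved. The spout top at 0.181 fits a mouth at 0.106, 74 mm of capsule above the shoulder and about 1.5 mm of spring-back. Handing in.

```bash
python3 -c "
from cell import manip
print(manip.close_job())"
```

```text
the job is handed in; nothing more can be done
None
```

The filter capsule is locked upright in the outlet, and I handed the job in at about 26 s, well inside the 72 s limit.

- **Sleeve:** I gripped it, pulled it down until it caught (flange 7.6 mm lower after release), then let go.
- **Capsule:** I took the white one from the rack's middle hole and pressed it in. The most I read was about 10 N, after the shoulder was home.
- **Last checks:**
  - The sleeve is fully forward again: the flange is at 76 mm, the same as at the start.
  - The capsule is upright on the coupler's axis to within about 0.5 mm. The spout-top height matches a plug locked with about 1.5 mm of spring-back.
  - The gripper is open and clear. In the scene picture the rack, bystanders and look-alikes appear where they were; I did not measure them again.
- **Corrected on the way:** My first descent over the sleeve was about 6 mm off in y because that picture was taken while the arm was still settling. I measured again at rest and moved across before closing the fingers. No check failed afterwards.

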